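# Hook the vial basket up to the stop

## Task

Take the hook from its rest, hook it behind the near wall of the full vial basket under the wire guard, and draw the basket along its guides by the hook alone until it bears firmly and squarely on the buffer of the end stop: feel for it with a steady pull, no jerk, as the vials must not be knocked about. Then unhook, leaving the basket home against the stop, and lay the hook back in its rest as you found it; leave everything else alone.

Things in the scene. Friction and masses are not known exactly. Their poses are not given: they have to be found in the camera images.
- station: Fixed stainless collecting station with a white deck 500 x 224 mm, its top 6 mm over the bench. Origin on the bench; +x runs along the deck away from the end stop and under the wire guard (the basket is drawn towards -x), z up. Upright guides 45 mm high bound the lane: inner faces 190 mm apart beyond x = 160 mm, closing in evenly to 145 mm at x = 84 mm, where the two sprung guides begin.
- guide_l (a joint): Sprung centring guide on the lane's +y side, hinged at station x = 80, y = 74 mm; its white roller end is at x = 22, y = 62 mm when free (value 0 rad) and the two guides' inner faces are then 115 mm apart there. The basket coming in pushes it outwards, to about 0.1 rad; it presses with 1 to 3 N and so adds drag.
- guide_r (a joint): The like sprung guide on the -y side (mirror image, also 0 when free, positive outwards).
- guard_mouth (a point): Middle of the open near end of the wire finger guard, on the guard's top bars: station x = 120, y = 0, 140 mm over the bench (underside of the bars 137 mm). The guard covers the lane from there to x = 400 mm, uprights at y = -106 and +106 mm, top bars 30 mm apart along x: no gripper fits inside. Axes as the station's.
- stop: End stop: a clamped stainless bracket with two black thumb-screws, its face (110 mm wide, 50 mm high) across the lane, station x = -50 to -38 mm. From that face a black rubber buffer plate (100 x 44 mm) on a set screw stands out by 8 to 44 mm towards the basket, set anew each time and not measured: find it by feel. Origin on the deck top at the middle of the bracket's face; axes as the station's.
- stop_face (a point): Middle of the bracket's face, 25 mm over the deck (the buffer plate stands 8 to 44 mm in front of it, +x). In the plate a small sprung brass plunger (presence switch) stands out 3 mm and yields to under 1 N, less than the basket's own friction; the basket is home when its wall bears on the rubber. A steady pull of 12 to 16 N at the hook does it; the vials stand no more than 20 N.
- basket: Blue perforated basket, 150 (x) x 120 (y) x 62 mm high, walls 3.5 mm, 5 mm outward lip round the rim, 0.35 to 0.65 kg; on the deck under the guard. Origin at the centre of its underside, -x towards the stop. Behind the near wall a gap 25 mm long, full width and down to the floor, is free; then stand 25 capped vials 46 mm tall. Drag 1.5 to 5 N on the deck, 1 to 4 N more past the sprung guides.
- near_rim (a point): Middle of the top outer edge of the basket's near (-x) wall, 62 mm over its underside (the lip stands out 5 mm farther).
- near_wall (a point): Middle of the outer face of the basket's near (-x) wall, 25 mm over its underside: this face meets the stop's buffer plate. Axes as basket.
- hook_grip (a point): Grip point of the hook: centre of its handle's section, midway between the rest's two uprights. Black flat-sided handle 20 mm wide (y), 24 mm high (z), from x = -70 to +60 mm; then a steel rod 8 mm thick on along +x on the same axis, bent straight down at x = 194 mm into a finger 8 mm thick that ends 45 mm below the axis. 0.16 kg. z up, +x to the hook end.
- hook_tip (a point): Centre of the rounded end of the hook's down-turned finger: x = 194, z = -41 mm from hook_grip; end radius 4 mm.
- hook: The hook as a whole, origin at hook_grip.
- hook_rest: Fixed stainless rest for the hook: base 130 x 70 mm, two notched uprights 6 mm thick at x = -46 and +46 mm, each with a notch 26 mm wide (y) with flared mouth, top 78 mm over the bench. The handle lies along x in both notches, its axis 60 mm over the bench, hook end towards +x and finger down. Origin on the bench at the centre of the base; its place and heading change.
- vial_a: Loose capped vial, 21 mm thick, 46 mm tall, standing on the bench beside the station; leave alone. Origin at its foot.
- vial_b: Another such loose vial; leave alone.
- vial_c: Another such loose vial; leave alone.
- empty_basket: Empty basket of the same make, on the bench beyond; leave alone.
- media_bottle: Glass bottle with screw cap, 80 mm thick, 158 mm tall; leave alone.
- spray_bottle: White spray bottle, 183 mm tall; leave alone.
There are look-alikes about, which are no part of the job. What is shaped like the basket but orange is not meant. Leave any orange look-alike of the hook_rest alone.

How it is judged (in metres and radians):
On the way, in this order (a step that is already met when the one before it is completed fails the run):
1. the hook is lifted out of its rest (z of hook_grip in the frame of hook_rest above 0.09 m), for 0.1 s.
2. drawn by the hook, the basket bears on the end stop with at least 4 N for 0.3 s (contact force between basket and stop above 4 N and contact force between hook and basket above 4 N), for 0.3 s.
At the end, for the whole second after the job is handed in: The basket stands upright on the deck, touching the end stop's buffer or sprung plunger (over 0.15 N), square to it within 0.03 rad; the hook lies in both notches of its rest, finger down, pointing as before, within 25 mm lengthwise and 7 mm sideways; nothing moves, all is released (contact force between basket and stop above 0.15 N and angle between the x axis of basket and the x axis of stop, either way round below 0.03 rad and angle between basket's own z axis and vertical below 0.03 rad and z of near_wall in the frame of station below 0.035 m and x of hook_grip in the frame of hook_rest between -0.025 and 0.025 m and y of hook_grip in the frame of hook_rest between -0.007 and 0.007 m and z of hook_grip in the frame of hook_rest below 0.065 m and x of hook_tip in the frame of hook_rest above 0.15 m and angle between hook's own z axis and vertical below 0.1 rad and linear speed of each of basket, hook below 0.01 m/s).
It fails at once if the hook loads the basket with more than 20 N (contact force between hook and basket above 20 N).
It fails at once if the basket strikes or presses the stop with more than 20 N (contact force between basket and stop above 20 N).
It fails at once if the gripper or arm touches the basket (contact force between any of the arm, the fingers and basket above 0.5 N).
It fails at once if the basket tips (angle between basket's own z axis and vertical above 0.15 rad).
It fails at once if a bystander is moved (distance of any of vial_a, vial_b, vial_c, empty_basket, media_bottle, spray_bottle from where it was at the start of the episode above 0.015 m).
It also fails if it takes over 67 s, if anything falls off the work surface, if the arm or the gripper's body presses on something with over 40 N, if the wrist force passes 120 N, or if a joint passes its speed limit or range.

## Robot

A 7-joint arm with a two-finger parallel gripper is mounted at the origin on the work surface. World frame = base frame: x ahead of the robot, y to its left, z up, the work surface at z = 0. Lengths are in m, angles in degrees, forces in N, time in s.
With the tool pointing down it reaches from about 0.425 to 0.95 m from the base axis. Payload 4.7 kg.
Tool frame: the origin (TCP) lies midway between the tips of the shut fingers; the grasp point (between the pads) lies 19 mm behind it (manip.tcp_to_grasp is the distance from the TCP to the grasp point, in m); z points along the fingers, y is the line along which they close (so a half turn about z gives the same grasp; the last joint's range is limited). The gripper opens to 85 mm and grips with 20 to 120 N. Pads are 22 mm wide; open, the fingers measure 114 mm over their backs; the gripper's body (76 mm by 85 mm) begins 54 mm behind the grasp point. The pads swing forward as they close: fully open they stand 13 mm farther back than shut.
Start: joints at [-67.832, 26.849, -2.785, 87.806, 1.381, 65.374, -4.715], TCP at [0.273, 0.618, 0.231] pointing down, gripper open.
Joint ranges: [-148.3, 148.3], [-19.14, 114.17], [-79.39, 73.82], [5.75, 140.21], [-59.74, 239.74], [12.07, 113.84], [-152.46, 152.46]. Speed limits (degrees/s): [147.25, 147.25, 180, 180, 180, 180, 180].

## Interface

Orientations are given as [roll, pitch, yaw] about the fixed x, y, z axes, in that order (R = Rz(yaw) Ry(pitch) Rx(roll)).
In Python, from bench import manip gives the robot as it stands. The module is installed in compiled form; this text tells all that it offers.
- The arm moves only by the shell command python3 -m pendant 'ROWS' [FORCE]. ROWS is JSON, a list of rows, each a list of 7 numbers: the gripper command: -1 is fully open, 1 is shut, values between are in proportion, then the shift along the tool's x, y, z in m, then the turn, a rotation vector about the tool's x, y, z in degrees. In form: [[claw, tx, ty, tz, rx, ry, rz], ...]. A call has 1 to 10 rows; each row shifts and turns the commanded pose from where the row before left it, along the tool's axes as they then stand; what a row does not reach is not made up. A row lasts 1/8 s, in which the tool goes at most 62.5 mm and 10.7 degrees, less where a joint would pass 70% of its speed; a pose out of reach is approached as far as the arm can. A call is refused whole if a number of a shift passes 0.0625 or a number of a turn 10.7, either way. A call with a gripper value outside its range is refused whole. The fingers move at their own pace and stop on an object; FORCE is the grip in N (left out, the last holds). Time passes only in rows, so rows that do not move let the fingers close. It gives the time, the measured TCP pose, the force, the opening and the grip force at its end, in the units of the state.
- manip.observe(): the state, without advancing time (a new reading comes with each control period).
- manip.camera(name): name is "scene" or "top"; returns a dict with "color" (400x640x3 uint8, red, green, blue), "fx", "fy", "cx", "cy" (pixels), "dist_coeffs" ([k1, k2, p1, p2, k3] as OpenCV has them; the pictures are not rectified), "camera_from_world" (4x4, takes a point from world to camera coordinates). Camera axes: x right, y down, z forward; pixel columns grow to the right and rows downward; lengths in m; the calibration is good to about 2 mm. A picture is of the moment at which its call begins. There is no depth.
- manip.hand_in(): hands the job in; it is judged then, once.
The state is a dict: "time": time; "q": joint angles; "qd": joint speeds; "effort": joint torques, N m; "tcp_pos": TCP position; "ee_rot": TCP orientation; "force": force on the tool from outside, world axes, zero at the start; "wrist_torque": the same for the moment, N m; "gripper_width": opening from 0.0 (shut) to 1.0 (fully open); "grasp_force": force on a finger pad.
Only numpy, scipy, OpenCV 4.12 (cv2) and the standard library are available. Lean on these libraries where they do the work, as an engineer would, in place of code of your own. Each camera call takes 0.05 s, during which the arm holds its last target. There are 200 camera calls.

## Working session

There is one attempt and no reset: what is moved stays moved. The work goes in short steps, Python scripts to look and compute and a shell command to move; the robot and the scene stay as the last step left them, time stands still between calls to the robot, and variables do not carry over. Pictures are saved under pics/ and viewed, at most 11 in all, crops included, and the job is handed in when it is done.

```bash
mkdir -p pics; cat > h.py <<'E'
import numpy as np,cv2
from bench import manip
def cam(n,f=None):
    c=manip.camera(n)
    c['K']=np.array([[c['fx'],0,c['cx']],[0,c['fy'],c['cy']],[0,0,1.]]);c['d']=np.array(c['dist_coeffs'],float);c['T']=np.array(c['camera_from_world'])
    if f: cv2.imwrite(f,c['color'][:,:,::-1])
    return c
def ray(c,px,z):
    u=cv2.undistortPoints(np.array(px,float).reshape(-1,1,2),c['K'],c['d']).reshape(-1,2)
    R,t=c['T'][:3,:3],c['T'][:3,3]; o=-R.T@t
    D=np.c_[u,np.ones(len(u))]@R
    return o+D*((z-o[2])/D[:,2])[:,None]
def proj(c,P):
    T=c['T'];return cv2.projectPoints(np.array(P,float).reshape(-1,3),cv2.Rodrigues(T[:3,:3])[0],T[:3,3],c['K'],c['d'])[0].reshape(-1,2)
E
python3 -c "
from h import *
for n in('scene','top'):
    c=cam(n,f'pics/{n}0.png');R=c['T'];print(n,c['fx'],(-R[:3,:3].T@R[:3,3]).round(3),R[2,:3].round(2))
print(manip.observe())"
```

```text
scene 401.80068922750513 [ 1.417 -0.226  0.78 ] [-0.79  0.13 -0.61]
top 380.9189170022926 [ 0.327 -0.07   1.054] [ 0.23  0.   -0.97]
{'time': 0.1, 'q': array([-67.8322529 ,  26.89152347,  -2.78502109,  87.86710186,
         1.38033868,  65.3752004 ,  -4.7172535 ]), 'qd': array([ 0.00799687, -0.14116612, -0.06247464, -0.23576524, -0.0062585 ,
        0.05411884,  0.05997788]), 'effort': array([ 8.35017745e-04, -5.11514997e+01, -4.68780147e-02, -2.38394362e+01,
        1.07549597e-02,  4.35042253e-03,  1.16570016e-05]), 'tcp_pos': array([0.27241271, 0.61701278, 0.23037842]), 'ee_rot': array([-1.79899740e+02,  2.75262115e-03,  1.56176705e+02]), 'force': array([0.64336177, 0.27758782, 0.58092537]), 'wrist_torque': array([-0.03424833,  0.01832273, -0.01930273]), 'grasp_force': 0.0, 'gripper_width': 1.001144341778817}
```

View pics/top0.png

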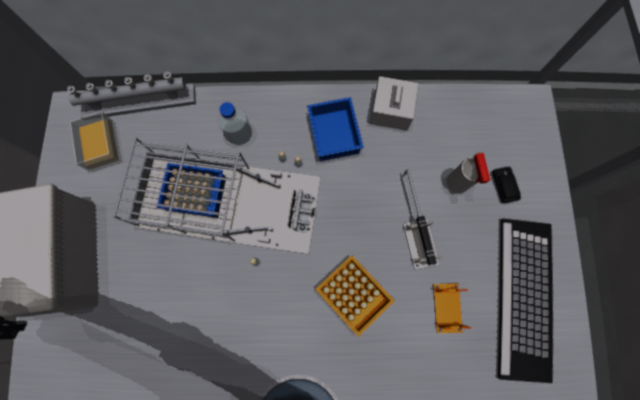

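View pics/scene0.png

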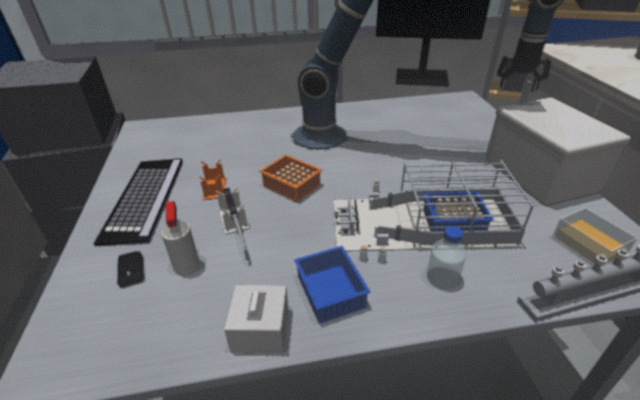

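The top view shows the station (deck about 135–320, 145–250) with its stop at about (300,210), the blue full basket at (192,190) and the hook in its rest at (421,240) pointing up. The orange look-alikes sit at (355,295) and (450,307). I'll enlarge both areas.

```bash
python3 -c "
from h import *
a=cv2.imread('pics/top0.png')
s=cv2.resize(a[135:260,110:325],None,fx=2.6,fy=2.6,interpolation=2)
s=cv2.resize(a[135:260,110:330],(792,450),interpolation=2)
cv2.imwrite('pics/s1.png',s)
k=cv2.resize(a[160:275,390:450],(312,598),interpolation=2)
b=cv2.imread('pics/scene0.png');k2=cv2.resize(b[180:270,195:265],(465,598),interpolation=2)
cv2.imwrite('pics/k1.png',np.hstack([k,k2]))"
```

```text
(no output)
```

View pics/s1.png

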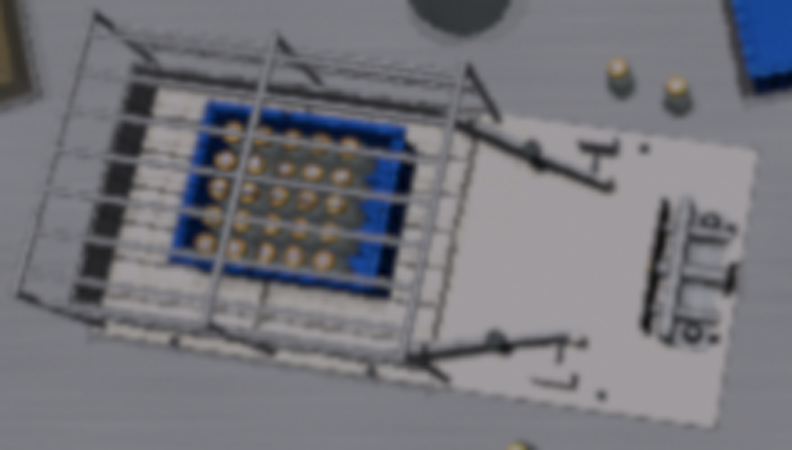

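View pics/k1.png

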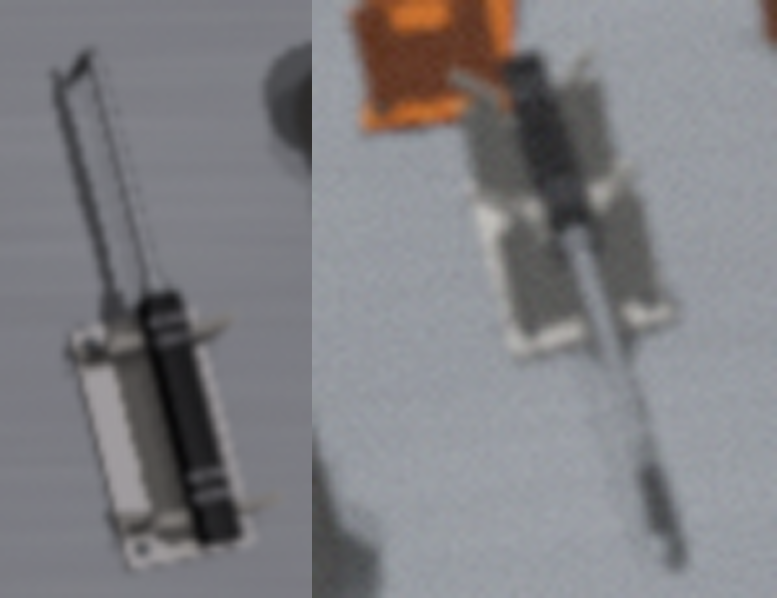

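The station crop (3.6x) shows the deck's right corners at (757,150) and (716,425). The guard mouth bar runs (467,70)–(408,355) and the basket's near rim is at about (405,128)–(390,295). The hook crop (5.2x) shows the handle top running from (160,294) to (220,543) and the rod's bend at (92,50); the darker left line is its shadow.

```bash
cat > m.py <<'E'
from h import *
c=cam('top');d=cam('scene')
S=lambda x,y:(110+x/3.6,135+y/3.6)
H=lambda x,y:(390+x/5.2,160+y/5.2)
A=ray(c,[S(757,150),S(716,425)],.006)
G=ray(c,[S(467,70),S(408,355)],.14)
B=ray(c,[S(405,128),S(390,295),S(207,102),S(172,262)],.068)
print('deck',A.round(4),np.linalg.norm(A[0]-A[1]));print('guard',G.round(4),np.linalg.norm(G[0]-G[1]));print('basket',B.round(4))
K=np.r_[ray(c,[H(161,294),H(221,543)],.072),ray(c,[H(93,50)],.064)]
u=K[0]-K[1];print('handle',K.round(4),np.linalg.norm(u),np.degrees(np.arctan2(u[1],u[0])),np.linalg.norm(K[2]-K[0]))
v=K[2]-K[1];print('yaw2',np.degrees(np.arctan2(v[1],v[0])))
# station frame from deck edge + guard
ey=(A[1]-A[0]);ey[2]=0;ey/=np.linalg.norm(ey)
for e in (A,G):
    w=e[1]-e[0];print('edge yaw',np.degrees(np.arctan2(w[1],w[0]))) 
m=G.mean(0)-A.mean(0);print('axis yaw',np.degrees(np.arctan2(m[1],m[0])),m)
E
python3 m.py
```

```text
deck [[ 0.6493 -0.0652  0.006 ]
 [ 0.431  -0.0318  0.006 ]] 0.22086682303822716
guard [[0.6702 0.1395 0.14  ]
 [0.4666 0.1715 0.14  ]] 0.20611114819132617
basket [[0.6513 0.2015 0.068 ]
 [0.5223 0.2061 0.068 ]
 [0.6748 0.3571 0.068 ]
 [0.549  0.373  0.068 ]]
handle [[ 0.5165 -0.3296  0.072 ]
 [ 0.3911 -0.351   0.072 ]
 [ 0.649  -0.3052  0.064 ]] 0.12721242434463806 9.657301766957474 0.13498253746019806
yaw2 10.057820697272122
edge yaw 171.2985211688434
edge yaw 171.07099605561834
axis yaw 82.12185571231446 [0.02823378 0.20404155 0.134     ]
```

```bash
R='[-1,-0.0435,-0.0373,0,0,0,0]'; python3 -m pendant '[[-1,-0.0435,-0.0373,0,0,0,0],[-1,-0.0435,-0.0373,0,0,0,0],[-1,-0.0435,-0.0373,0,0,0,0],[-1,-0.0435,-0.0373,0,0,0,0],[-1,-0.0435,-0.0373,0,0,0,0],[-1,-0.0435,-0.0373,0,0,0,0],[-1,-0.0435,-0.0373,0,0,0,0],[-1,-0.0435,-0.0373,0,0,0,0],[-1,-0.0435,-0.0373,0,0,0,0],[-1,-0.0435,-0.0373,0,0,0,0]]'
python3 -m pendant '[[-1,0,0,0,0,0,10.5],[-1,0,0,0,0,0,10.5],[-1,0,0,0,0,0,10.5],[-1,0,0,0,0,0,10.5],[-1,0,0,0,0,0,10.5],[-1,0,0,0,0,0,10.5],[-1,0,0,0,0,0,10.5],[-1,0,0,0,0,0,10.5],[-1,0,0,0,0,0,10.5],[-1,0,0,0,0,0,10.5]]'
python3 -m pendant '[[-1,0,0,0,0,0,10.3],[-1,0,0,0,0,0,10.3],[-1,0,0,0,0,0,10.3],[-1,0,0,0,0,0,10.3],[-1,0,0,0,0,0,0]]'
```

```text
time: 1.45
tcp_pos: [0.5204, 0.0989, 0.2314]
ee_rot: [180.0, 0.0, 156.2]
force: [0.3, 0.5, 0.4]
gripper_width: 1.003
grasp_force: 0.0
time: 2.7
tcp_pos: [0.5197, 0.1006, 0.2312]
ee_rot: [-180.0, 0.0, 50.8]
force: [-0.8, 0.7, -0.2]
gripper_width: 0.997
grasp_force: 0.0
time: 3.32
tcp_pos: [0.5197, 0.1007, 0.2312]
ee_rot: [180.0, 0.0, 10.1]
force: [0.0, -0.1, -0.1]
gripper_width: 0.999
grasp_force: 0.0
```

```bash
python3 -m pendant '[[-1,-0.017,0.0527,0,0,0,0],[-1,-0.017,0.0527,0,0,0,0],[-1,-0.017,0.0527,0,0,0,0],[-1,-0.017,0.0527,0,0,0,0],[-1,-0.017,0.0527,0,0,0,0],[-1,-0.017,0.0527,0,0,0,0],[-1,-0.017,0.0527,0,0,0,0],[-1,-0.017,0.0527,0,0,0,0],[-1,0,0,0.055,0,0,0],[-1,0,0,0.045,0,0,0]]'
python3 -c "
from h import *
c=cam('top','pics/t2.png');d=cam('scene','pics/s2.png')
a=cv2.resize(c['color'][160:290,370:470],(460,598),interpolation=2);b=cv2.resize(d['color'][150:280,180:252],(331,598),interpolation=2)
cv2.imwrite('pics/g2.png',np.hstack([a,b])[:,:,::-1])"
```

```text
time: 4.58
tcp_pos: [0.4586, -0.3388, 0.1298]
ee_rot: [-180.0, -0.0, 10.1]
force: [0.3, 0.8, -0.8]
gripper_width: 0.999
grasp_force: 0.0
```

View pics/g2.png

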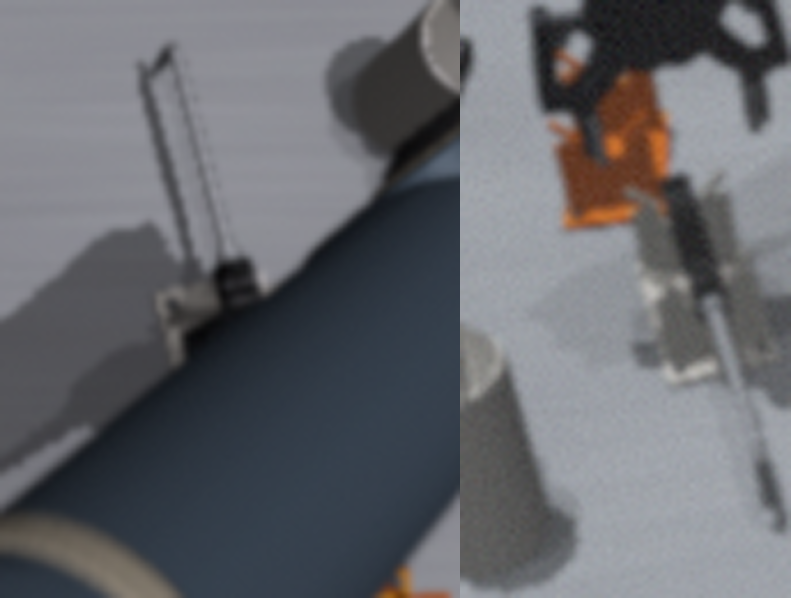

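The picture shows the open fingers straddling the handle's line in the scene view: tips at (590,140) and (757,115), handle from (682,180) to (705,295). I'll check numerically.

```bash
python3 -c "
from h import *
d=cam('scene')
q=lambda x,y:(180+(x-460)/4.6,150+y/4.6)
print(ray(d,[q(680,182),q(708,292)],.072).round(4), ray(d,[q(590,150),q(757,120)],.1428).round(4).tolist())
P=ray(d,[q(775,515)],.019);print(P)"
```

```text
[[ 0.4048 -0.3454  0.072 ]
 [ 0.523  -0.3275  0.072 ]] [[0.4622, -0.387, 0.1428], [0.4492, -0.2874, 0.1428]]
[[ 0.66407748 -0.29819293  0.019     ]]
```

```bash
python3 -m pendant '[[-1,0.002,0,0.044,0,0,0],[-1,0,0,0.03,0,0,0],[-1,0,0,0.014,0,0,0],[-1,0,0,0,0,0,0],[1,0,0,0,0,0,0],[1,0,0,0,0,0,0],[1,0,0,0,0,0,0],[1,0,0,0,0,0,0],[1,0,0,0,0,0,0],[1,0,0,0,0,0,0]]' 80
python3 -c "
from h import *
o=manip.observe();print(o['force'],o['wrist_torque'],o['tcp_pos'],o['gripper_width'])"
```

```text
time: 5.98
tcp_pos: [0.4614, -0.3382, 0.044]
ee_rot: [180.0, -0.1, 10.0]
force: [-0.8, 1.2, 5.3]
gripper_width: 0.218
grasp_force: 78.6
[-0.80674758  1.2275753   5.26780484] [0.09985478 0.09081424 0.01450226] [ 0.46137453 -0.33819247  0.04395112] 0.21763319654735655
```

```bash
python3 -m pendant '[[1,0,0,-0.01,0,0,0],[1,0,0,-0.02,0,0,0],[1,0,0,-0.03,0,0,0],[1,0,0,-0.03,0,0,0],[1,0,0,-0.03,0,0,0],[1,0,0,-0.03,0,0,0],[1,0,0,-0.01,0,0,0],[1,0,0,0,0,0,0]]'
python3 -m pendant '[[1,0.01,-0.02,0,0,0,0],[1,0.017,-0.037,0,0,0,0],[1,0.018,-0.04,0,0,0,0],[1,0.018,-0.04,0,0,0,0],[1,0.018,-0.04,0,0,0,0],[1,0.018,-0.038,0,0,0,0],[1,0.013,-0.027,0,0,0,0],[1,0.007,-0.013,0,0,0,0],[1,0,0,0,0,0,-5],[1,0,0,0,0,0,-10]]'
python3 -m pendant '[[1,0,0,0,0,0,-10],[1,0,0,0,0,0,-10],[1,0,0,0,0,0,-10],[1,0,0,0,0,0,-10],[1,0,0,0,0,0,-10],[1,0,0,0,0,0,-6.2],[1,0,0,0,0,0,0],[1,0,0,0,0,0,0]]'
python3 -c "
from h import *
c=cam('top','pics/t3.png')
cv2.imwrite('pics/t3c.png',cv2.resize(c['color'][130:280,150:350],(800,600),interpolation=2)[:,:,::-1])"
```

```text
time: 6.98
tcp_pos: [0.461, -0.3378, 0.2037]
ee_rot: [180.0, -0.1, 10.0]
force: [-0.3, -0.6, -2.1]
gripper_width: 0.219
grasp_force: 78.2
time: 8.22
tcp_pos: [0.5333, -0.0669, 0.2024]
ee_rot: [180.0, 0.1, 25.2]
force: [-0.2, 0.3, -1.5]
gripper_width: 0.22
grasp_force: 78.2
time: 9.22
tcp_pos: [0.5336, -0.0668, 0.2029]
ee_rot: [-180.0, 0.0, 81.0]
force: [-0.3, 0.7, -1.6]
gripper_width: 0.223
grasp_force: 78.3
```

View pics/t3c.png

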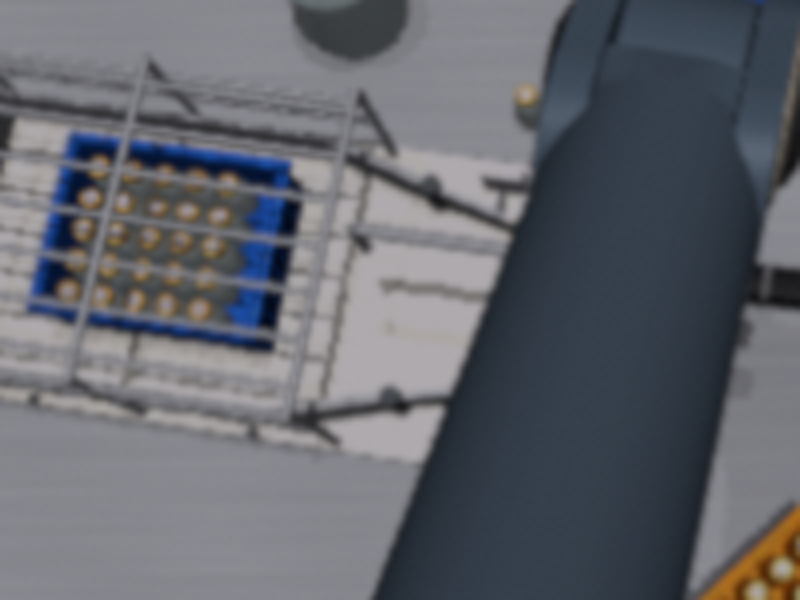

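The picture shows the hook pointing along the lane, with its bend at crop (362,240). The basket's near rim is at about (290,158)–(262,335), and the free gap is the blue strip left of it.

```bash
python3 -c "
from h import *
c=cam('top');X=np.array([.153,.988]);Y=np.array([-.988,.153]);O=np.array([.55,.037])
q=lambda x,y:(150+x/4,130+y/4)
def st(p,z):
    w=ray(c,[q(*p)],z)[0][:2]-O;return (w@X).round(4),(w@Y).round(4)
print('bend',st((360,238),.219),'rim',st((290,158),.068),st((264,338),.068),'lastvials',st((228,182),.055),st((200,308),.055),'far',st((68,132),.068),st((30,305),.068),'guard',st((362,92),.14),st((292,418),.14))
t=manip.observe()['tcp_pos'][:2]-O;print('tcp',t@X,t@Y)
S=lambda x,z:(O+x*X).tolist()+[z]
for x in(-.14,-.2,-.22): print(x,proj(c,S(x,.066)))
m=(c['color'][...,0]>150)&(c['color'][...,2]<90);ys,xs=np.where(m);k=(xs<400)&(xs>310)&(ys>240);i=np.where(k)[0]
j=i[np.argmin(ys[i])];l=i[np.argmax(xs[i])];print('orange',[((ray(c,[(xs[a],ys[a])],.062)[0][:2]-O)@np.c_[X,Y]).round(3) for a in(j,l)])"
```

```text
bend (np.float64(0.0801), np.float64(0.0067)) rim (np.float64(0.1786), np.float64(-0.0779)) (np.float64(0.1704), np.float64(0.0476)) lastvials (np.float64(0.2222), np.float64(-0.0586)) (np.float64(0.2222), np.float64(0.0315)) far (np.float64(0.337), np.float64(-0.0751)) (np.float64(0.3336), np.float64(0.0484)) guard (np.float64(0.1185), np.float64(-0.1072)) (np.float64(0.1205), np.float64(0.1052))
tcp -0.1046067689957048 0.00016802488100425177
-0.14 [[334.19227943 213.53642255]]
-0.2 [[356.69457809 216.68137794]]
-0.22 [[364.2078497  217.73013301]]
orange [array([-0.196,  0.105]), array([-0.318,  0.197])]
```

```bash
python3 -m pendant '[[1,0,0.004,0.02,0,0,0],[1,0,0.004,0.03,0,0,0],[1,0,0.004,0.03,0,0,0],[1,0,0,0.014,0,0,0],[1,0,0,0,0,0,0]]'
python3 -c "
from h import *
d=cam('scene','pics/s4.png')
cv2.imwrite('pics/s4c.png',cv2.resize(d['color'][140:270,330:530],(800,520),interpolation=2)[:,:,::-1])"
```

```text
time: 9.95
tcp_pos: [0.5453, -0.0679, 0.1086]
ee_rot: [-179.9, 0.0, 81.2]
force: [0.5, 0.8, -0.4]
gripper_width: 0.217
grasp_force: 78.3
```

View pics/s4c.png

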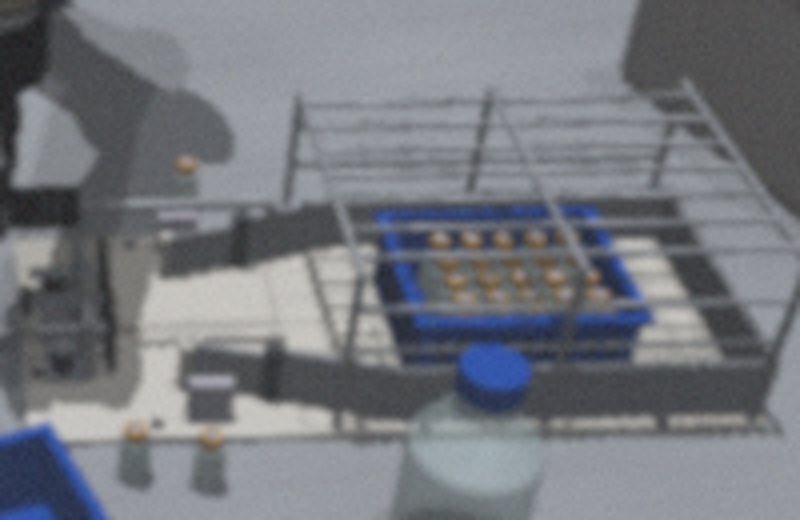

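The scene view shows the rod level at about row 204, from (80,204) to (272,205), just short of the guard mouth bar (300,100)–(360,265). The path over the rim is clear, so I'll advance.

```bash
python3 -m pendant '[[1,0.015,0,0,0,0,0],[1,0.02,0,0,0,0,0],[1,0.02,0,0,0,0,0],[1,0.02,0,0,0,0,0],[1,0.02,0,0,0,0,0],[1,0.016,0,0,0,0,0],[1,0,0,0,0,0,0]]'
python3 -c "
from h import *
q=lambda x,y:(330+x/4,140+y/4)
c=cam('top','pics/t5.png');d=cam('scene','pics/s5.png')
X=np.array([.153,.988]);Y=np.array([-.988,.153]);O=np.array([.55,.037])
w=ray(d,[q(272,204)],.125)[0][:2]-O;print('bend was',w@X,w@Y)
t=manip.observe()['tcp_pos'][:2]-O;print('tcp',t@X,t@Y)
a=cv2.resize(c['color'][150:230,150:250],(500,400),interpolation=2);b=cv2.resize(d['color'][165:245,400:460],(300,400),interpolation=2)
cv2.imwrite('pics/c5.png',np.hstack([a,b])[:,:,::-1])"
```

```text
time: 10.88
tcp_pos: [0.563, 0.0436, 0.1091]
ee_rot: [-180.0, -0.0, 81.3]
force: [-0.4, -0.1, -1.8]
gripper_width: 0.221
grasp_force: 78.3
bend was 0.08927755499997067 -0.014623768215243046
tcp 0.006053416667047273 -0.011959653771630812
```

View pics/c5.png

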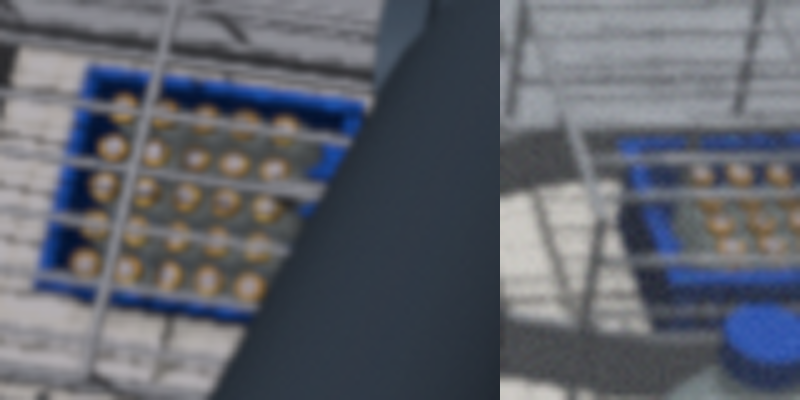

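```bash
python3 -m pendant '[[1,0,0,0.006,0,0,0],[1,0,0,0.006,0,0,0],[1,0,0,0.006,0,0,0],[1,0,0,0,0,0,0]]'; python3 -m pendant '[[1,0,0,0.006,0,0,0],[1,0,0,0.006,0,0,0],[1,0,0,0.006,0,0,0],[1,0,0,0.006,0,0,0],[1,0,0,0,0,0,0],[1,0,0,0,0,0,0]]'
```

```text
time: 11.48
tcp_pos: [0.5623, 0.0415, 0.0905]
ee_rot: [-179.9, 0.0, 81.2]
force: [-0.1, 0.1, -0.9]
gripper_width: 0.22
grasp_force: 78.3
time: 12.22
tcp_pos: [0.563, 0.0417, 0.0673]
ee_rot: [180.0, -0.0, 81.2]
force: [-0.7, -0.2, -1.3]
gripper_width: 0.222
grasp_force: 78.3
```

```bash
python3 -m pendant '[[1,-0.001,0,0,0,0,0],[1,-0.002,0,0,0,0,0],[1,-0.002,0,0,0,0,0],[1,-0.002,0,0,0,0,0],[1,-0.002,0,0,0,0,0],[1,-0.002,0,0,0,0,0]]';python3 -m pendant '[[1,-0.002,0,0,0,0,0],[1,-0.002,0,0,0,0,0],[1,-0.002,0,0,0,0,0],[1,-0.002,0,0,0,0,0],[1,-0.002,0,0,0,0,0]]'
```

```text
time: 12.98
tcp_pos: [0.5614, 0.0323, 0.0673]
ee_rot: [180.0, -0.1, 81.2]
force: [1.0, 3.1, -3.1]
gripper_width: 0.219
grasp_force: 78.2
time: 13.6
tcp_pos: [0.5596, 0.0209, 0.0673]
ee_rot: [-180.0, -0.0, 81.2]
force: [0.8, 4.0, -3.1]
gripper_width: 0.223
grasp_force: 78.2
```

```bash
python3 -m pendant '[[1,-0.003,-0.0003,0,0,0,0],[1,-0.004,-0.0003,0,0,0,0],[1,-0.004,-0.0003,0,0,0,0],[1,-0.004,-0.0003,0,0,0,0],[1,-0.004,-0.0003,0,0,0,0],[1,-0.004,-0.0003,0,0,0,0],[1,-0.004,-0.0003,0,0,0,0],[1,-0.004,-0.0003,0,0,0,0],[1,-0.004,-0.0003,0,0,0,0],[1,-0.004,-0.0003,0,0,0,0]]';python3 -m pendant '[[1,-0.004,-0.0003,0,0,0,0],[1,-0.004,-0.0003,0,0,0,0],[1,-0.004,-0.0003,0,0,0,0],[1,-0.004,-0.0003,0,0,0,0],[1,-0.004,-0.0003,0,0,0,0],[1,-0.004,-0.0003,0,0,0,0],[1,-0.004,-0.0003,0,0,0,0]]'
```

```text
time: 14.85
tcp_pos: [0.5506, -0.0173, 0.0673]
ee_rot: [-180.0, -0.0, 81.2]
force: [0.5, 4.0, -2.1]
gripper_width: 0.219
grasp_force: 78.2
time: 15.72
tcp_pos: [0.5442, -0.0447, 0.0673]
ee_rot: [-180.0, -0.0, 81.2]
force: [0.2, 4.1, -2.0]
gripper_width: 0.215
grasp_force: 78.2
```

```bash
python3 -m pendant '[[1,-0.003,-0.0003,0,0,0,0],[1,-0.003,-0.0003,0,0,0,0],[1,-0.003,-0.0003,0,0,0,0],[1,-0.003,-0.0003,0,0,0,0],[1,-0.003,-0.0003,0,0,0,0],[1,-0.003,-0.0003,0,0,0,0],[1,-0.003,-0.0003,0,0,0,0],[1,-0.003,-0.0003,0,0,0,0]]';python3 -m pendant '[[1,-0.003,-0.0003,0,0,0,0],[1,-0.003,-0.0003,0,0,0,0],[1,-0.003,-0.0003,0,0,0,0],[1,-0.003,-0.0003,0,0,0,0],[1,-0.003,-0.0003,0,0,0,0],[1,-0.003,-0.0003,0,0,0,0],[1,-0.003,-0.0003,0,0,0,0]]'
python3 -c "
from h import *
c=cam('top','pics/t6.png');d=cam('scene','pics/s6.png')
a=cv2.resize(c['color'][150:250,190:290],(400,400),interpolation=2);b=cv2.resize(d['color'][165:265,345:445],(400,400),interpolation=2)
cv2.imwrite('pics/c6.png',np.hstack([a,b])[:,:,::-1])"
```

```text
time: 16.73
tcp_pos: [0.5382, -0.0679, 0.0673]
ee_rot: [-180.0, -0.0, 81.2]
force: [2.1, 3.3, -1.9]
gripper_width: 0.225
grasp_force: 78.2
time: 17.6
tcp_pos: [0.5329, -0.0884, 0.0673]
ee_rot: [-180.0, -0.0, 81.2]
force: [0.5, 4.8, -2.0]
gripper_width: 0.218
grasp_force: 78.2
```

View pics/c6.png

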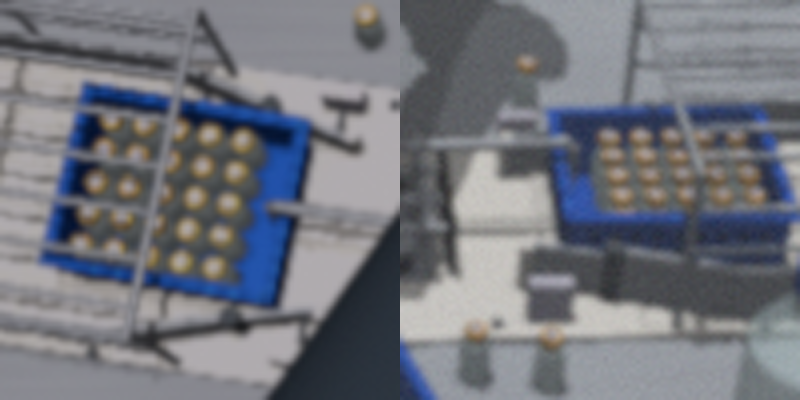

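The picture shows the hook's finger behind the near wall at about (270,208) in the left half, close to mid-wall. The basket is drawn square and has just reached the sprung guides.

```bash
python3 -m pendant '[[1,-0.003,-0.0002,0,0,0,0],[1,-0.003,-0.0002,0,0,0,0],[1,-0.003,-0.0002,0,0,0,0],[1,-0.003,-0.0002,0,0,0,0],[1,-0.003,0,0,0,0,0],[1,-0.003,0,0,0,0,0],[1,-0.003,0,0,0,0,0]]';python3 -m pendant '[[1,-0.003,0,0,0,0,0],[1,-0.003,0,0,0,0,0],[1,-0.002,0,0,0,0,0],[1,-0.002,0,0,0,0,0],[1,-0.0015,0,0,0,0,0],[1,-0.001,0,0,0,0,0],[1,-0.001,0,0,0,0,0]]'; python3 -m pendant '[[1,-0.001,0,0,0,0,0],[1,-0.001,0,0,0,0,0],[1,-0.001,0,0,0,0,0]]'
```

```text
time: 18.58
tcp_pos: [0.5291, -0.1088, 0.0673]
ee_rot: [180.0, -0.0, 81.2]
force: [1.0, 4.6, -2.3]
gripper_width: 0.218
grasp_force: 78.2
time: 19.45
tcp_pos: [0.5267, -0.1217, 0.0672]
ee_rot: [-180.0, -0.0, 81.2]
force: [1.5, 5.9, -2.6]
gripper_width: 0.22
grasp_force: 78.2
time: 19.82
tcp_pos: [0.5264, -0.125, 0.0672]
ee_rot: [-180.0, -0.0, 81.2]
force: [1.2, 5.3, -2.5]
gripper_width: 0.219
grasp_force: 78.2
```

```bash
cat > ok.py <<'E'
from bench import manip
o=manip.observe();f=o['force'];t=o['tcp_pos']
p=.153*f[0]+.988*f[1];print('pull %.1f x %.4f t %.2f'%(p,(t[0]-.55)*.153+(t[1]-.037)*.988,o['time']))
exit(p>8)
E
P="python3 -m pendant"; ok(){ python3 ok.py; }
$P '[[1,-0.001,0,0,0,0,0],[1,-0.001,0,0,0,0,0]]'>/dev/null; ok && 
$P '[[1,-0.001,0,0,0,0,0],[1,-0.001,0,0,0,0,0]]'>/dev/null; ok && 
$P '[[1,-0.001,0,0,0,0,0],[1,-0.001,0,0,0,0,0]]'>/dev/null; ok && 
$P '[[1,-0.001,0,0,0,0,0],[1,-0.001,0,0,0,0,0]]'>/dev/null; ok && 
$P '[[1,-0.001,0,0,0,0,0],[1,-0.001,0,0,0,0,0]]'>/dev/null; ok && 
$P '[[1,-0.001,0,0,0,0,0],[1,-0.001,0,0,0,0,0]]'>/dev/null; ok && 
$P '[[1,-0.001,0,0,0,0,0],[1,-0.001,0,0,0,0,0]]'>/dev/null; ok
```

```text
pull 5.4 x -0.1658 t 20.07
pull 5.4 x -0.1658 t 20.07
pull 5.4 x -0.1658 t 20.07
pull 5.4 x -0.1658 t 20.07
pull 5.4 x -0.1658 t 20.07
pull 5.4 x -0.1658 t 20.07
pull 5.4 x -0.1658 t 20.07False
False
False
False
False
False
False
```

```bash
sed -i 's/exit(p>8)/exit(int(p>8))/' ok.py
P="python3 -m pendant"; ok(){ python3 ok.py; }
ok && $P '[[1,-0.001,0,0,0,0,0],[1,-0.001,0,0,0,0,0]]'>/dev/null; ok && 
$P '[[1,-0.001,0,0,0,0,0],[1,-0.001,0,0,0,0,0]]'>/dev/null; ok && 
$P '[[1,-0.001,0,0,0,0,0],[1,-0.001,0,0,0,0,0]]'>/dev/null; ok && 
$P '[[1,-0.001,0,0,0,0,0],[1,-0.001,0,0,0,0,0]]'>/dev/null; ok && 
$P '[[1,-0.001,0,0,0,0,0],[1,-0.001,0,0,0,0,0]]'>/dev/null; ok && 
$P '[[1,-0.001,0,0,0,0,0],[1,-0.001,0,0,0,0,0]]'>/dev/null; ok && 
$P '[[1,-0.001,0,0,0,0,0],[1,-0.001,0,0,0,0,0]]'>/dev/null; ok && 
$P '[[1,-0.001,0,0,0,0,0],[1,-0.001,0,0,0,0,0]]'>/dev/null; ok && 
$P '[[1,-0.001,0,0,0,0,0],[1,-0.001,0,0,0,0,0]]'>/dev/null; ok && 
$P '[[1,-0.001,0,0,0,0,0],[1,-0.001,0,0,0,0,0]]'>/dev/null; ok
```

```text
pull 5.4 x -0.1658 t 20.07
pull 4.5 x -0.1679 t 20.32
pull 5.1 x -0.1698 t 20.57
pull 5.3 x -0.1718 t 20.82
pull 5.6 x -0.1738 t 21.07
pull 5.4 x -0.1758 t 21.32
pull 5.1 x -0.1778 t 21.57
pull 4.5 x -0.1798 t 21.82
pull 4.4 x -0.1818 t 22.07
pull 5.8 x -0.1838 t 22.32
pull 5.4 x -0.1859 t 22.57
```

```bash

P="python3 -m pendant"; ok(){ python3 ok.py; }
ok && $P '[[1,-0.001,0,0,0,0,0],[1,-0.001,0,0,0,0,0]]'>/dev/null; ok && 
$P '[[1,-0.001,0,0,0,0,0],[1,-0.001,0,0,0,0,0]]'>/dev/null; ok && 
$P '[[1,-0.001,0,0,0,0,0],[1,-0.001,0,0,0,0,0]]'>/dev/null; ok && 
$P '[[1,-0.001,0,0,0,0,0],[1,-0.001,0,0,0,0,0]]'>/dev/null; ok && 
$P '[[1,-0.001,0,0,0,0,0],[1,-0.001,0,0,0,0,0]]'>/dev/null; ok && 
$P '[[1,-0.001,0,0,0,0,0],[1,-0.001,0,0,0,0,0]]'>/dev/null; ok && 
$P '[[1,-0.001,0,0,0,0,0],[1,-0.001,0,0,0,0,0]]'>/dev/null; ok && 
$P '[[1,-0.001,0,0,0,0,0],[1,-0.001,0,0,0,0,0]]'>/dev/null; ok && 
$P '[[1,-0.001,0,0,0,0,0],[1,-0.001,0,0,0,0,0]]'>/dev/null; ok && 
$P '[[1,-0.001,0,0,0,0,0],[1,-0.001,0,0,0,0,0]]'>/dev/null; ok
```

```text
pull 5.4 x -0.1859 t 22.57
pull 5.0 x -0.1878 t 22.82
pull 5.3 x -0.1898 t 23.07
pull 4.9 x -0.1918 t 23.32
pull 5.4 x -0.1938 t 23.57
pull 4.3 x -0.1958 t 23.82
pull 5.6 x -0.1978 t 24.07
pull 5.1 x -0.1998 t 24.32
pull 4.3 x -0.2019 t 24.57
pull 5.7 x -0.2037 t 24.82
pull 7.0 x -0.2053 t 25.07
```

```bash

P="python3 -m pendant"; ok(){ python3 ok.py; }
$P '[[1,0,0,0,0,0,0]]'>/dev/null; ok && $P '[[1,-0.0005,0,0,0,0,0]]'>/dev/null; ok &&  $P '[[1,-0.0005,0,0,0,0,0]]'>/dev/null; ok
```

```text
pull 5.7 x -0.2053 t 25.20
pull 6.6 x -0.2053 t 25.32
pull 7.4 x -0.2054 t 25.45
```

```bash
sed -i 's/p>8/p>12/' ok.py
P="python3 -m pendant"; ok(){ python3 ok.py; }
ok && $P '[[1,-0.0005,0,0,0,0,0]]'>/dev/null; ok &&  $P '[[1,-0.0005,0,0,0,0,0]]'>/dev/null; ok && $P '[[1,-0.0005,0,0,0,0,0]]'>/dev/null; ok &&  $P '[[1,-0.0005,0,0,0,0,0]]'>/dev/null; ok && $P '[[1,-0.0005,0,0,0,0,0]]'>/dev/null; ok &&  $P '[[1,-0.0005,0,0,0,0,0]]'>/dev/null; ok
```

```text
pull 7.4 x -0.2054 t 25.45
pull 8.9 x -0.2056 t 25.57
pull 8.7 x -0.2059 t 25.70
pull 10.3 x -0.2059 t 25.82
pull 12.0 x -0.2060 t 25.95
pull 12.0 x -0.2060 t 25.95
pull 12.0 x -0.2060 t 25.95
```

```bash
python3 -m pendant '[[1,-0.0005,0,0,0,0,0],[1,0,0,0,0,0,0]]' >/dev/null; python3 ok.py;  python3 -m pendant '[[1,0,0,0,0,0,0]]'>/dev/null; python3 ok.py; python3 -m pendant '[[1,0,0,0,0,0,0],[1,0,0,0,0,0,0]]'>/dev/null;python3 ok.py; python3 -m pendant '[[1,0,0,0,0,0,0],[1,0,0,0,0,0,0]]'>/dev/null;python3 ok.py
```

```text
pull 11.8 x -0.2060 t 26.20
pull 10.9 x -0.2060 t 26.32
pull 11.7 x -0.2060 t 26.57
pull 11.0 x -0.2059 t 26.82
```

```bash
python3 -m pendant '[[1,-0.0005,0,0,0,0,0],[1,0,0,0,0,0,0]]' >/dev/null; python3 ok.py;  python3 -m pendant '[[1,-0.0005,0,0,0,0,0],[1,0,0,0,0,0,0]]'>/dev/null; python3 ok.py; python3 -m pendant '[[1,0,0,0,0,0,0],[1,0,0,0,0,0,0],[1,0,0,0,0,0,0],[1,0,0,0,0,0,0]]'>/dev/null;python3 ok.py;  python3 -m pendant '[[1,0,0,0,0,0,0],[1,0,0,0,0,0,0]]'>/dev/null;python3 ok.py
```

```text
pull 11.6 x -0.2060 t 27.07
pull 13.3 x -0.2060 t 27.32
pull 13.5 x -0.2060 t 27.82
pull 12.1 x -0.2060 t 28.07
```

```bash
python3 -m pendant '[[1,0.001,0,0,0,0,0],[1,0.001,0,0,0,0,0],[1,0.001,0,0,0,0,0],[1,0.001,0,0,0,0,0],[1,0.001,0,0,0,0,0],[1,0.001,0,0,0,0,0]]'>/dev/null; python3 ok.py; python3 -m pendant '[[1,0.0015,0,0,0,0,0],[1,0.0015,0,0,0,0,0],[1,0.0015,0,0,0,0,0],[1,0.001,0,0,0,0,0],[1,0,0,0,0,0,0]]';python3 ok.py
```

```text
pull 0.2 x -0.2057 t 28.82
time: 29.45
tcp_pos: [0.5211, -0.1596, 0.0673]
ee_rot: [180.0, -0.0, 81.2]
force: [0.4, -0.2, 0.1]
gripper_width: 0.22
grasp_force: 78.5
pull -0.1 x -0.1987 t 29.45
```

```bash
python3 -m pendant '[[1,0,0,-0.006,0,0,0],[1,0,0,-0.01,0,0,0],[1,0,0,-0.015,0,0,0],[1,0,0,-0.02,0,0,0],[1,0,0,-0.025,0,0,0],[1,0,0,-0.03,0,0,0],[1,0,0,-0.03,0,0,0],[1,0,0,0,0,0,0]]'
python3 -c "
from h import *
c=cam('top','pics/t7.png');d=cam('scene','pics/s7.png')
a=cv2.resize(c['color'][140:240,220:320],(400,400),interpolation=2);b=cv2.resize(d['color'][165:265,325:425],(400,400),interpolation=2)
cv2.imwrite('pics/c7.png',np.hstack([a,b])[:,:,::-1])"
```

```text
time: 30.45
tcp_pos: [0.5227, -0.1604, 0.2065]
ee_rot: [179.6, -0.0, 81.2]
force: [0.6, -0.1, -2.0]
gripper_width: 0.222
grasp_force: 78.7
```

View pics/c7.png

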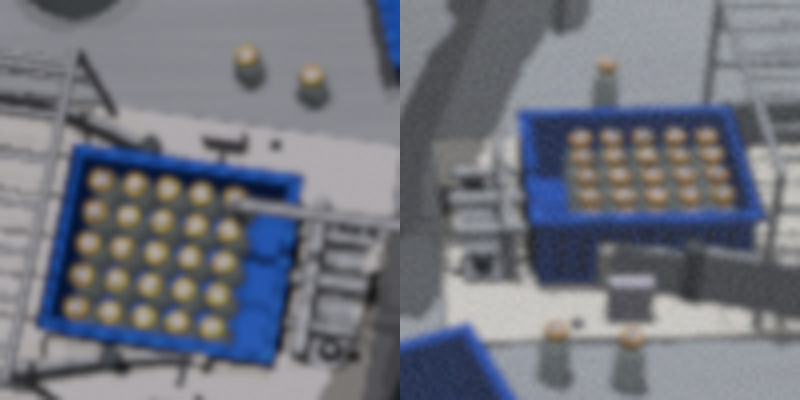

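The basket stands square at the stop: its near rim, (300,178)–(272,362), lies along the buffer, and the hook is clear above. Returning the hook.

```bash
python3 -m pendant '[[1,0,0,0,0,0,5],[1,0,0,0,0,0,10],[1,0,0,0,0,0,10],[1,0,0,0,0,0,10],[1,0,0,0,0,0,10],[1,0,0,0,0,0,10],[1,0,0,0,0,0,10],[1,0,0,0,0,0,6.2],[1,0,0,0,0,0,0]]'
python3 -m pendant '[[1,-0.01,0.018,0,0,0,0],[1,-0.017,0.03,0,0,0,0],[1,-0.018,0.032,0,0,0,0],[1,-0.018,0.032,0,0,0,0],[1,-0.016,0.03,0,0,0,0],[1,-0.0093,0.0164,0,0,0,0],[1,-0.003,0.006,0,0,0,0],[1,0,0,0,0,0,0],[1,0,0,0,0,0,0]]'
```

```text
time: 31.68
tcp_pos: [0.5202, -0.1593, 0.202]
ee_rot: [-180.0, 0.2, 10.1]
force: [-1.1, 0.6, -1.9]
gripper_width: 0.22
grasp_force: 78.5
time: 32.8
tcp_pos: [0.4604, -0.336, 0.203]
ee_rot: [-179.9, -0.0, 10.1]
force: [-0.3, -0.0, -1.3]
gripper_width: 0.222
grasp_force: 78.5
```

```bash
python3 -m pendant '[[1,0.0006,0.0023,0.02,0,0,0],[1,0,0,0.03,0,0,0],[1,0,0,0.03,0,0,0],[1,0,0,0.02,0,0,0],[1,0,0,0.012,0,0,0],[1,0,0,0.01,0,0,0],[1,0,0,0,0,0,0]]'
python3 -m pendant '[[1,0,0,0.008,0,0,0],[1,0,0,0.008,0,0,0],[1,0,0,0.006,0,0,0],[1,0,0,0.006,0,0,0],[1,0,0,0,0,0,0],[1,0,0,0,0,0,0]]'
```

```text
time: 33.67
tcp_pos: [0.4606, -0.3395, 0.081]
ee_rot: [-180.0, 0.0, 10.0]
force: [-0.0, 0.5, -2.2]
gripper_width: 0.218
grasp_force: 78.6
time: 34.42
tcp_pos: [0.4607, -0.3398, 0.0533]
ee_rot: [180.0, -0.0, 10.0]
force: [-0.1, -0.2, -2.0]
gripper_width: 0.219
grasp_force: 78.6
```

```bash
python3 -m pendant '[[1,0.001,-0.0014,0.003,0,0,0],[1,0,0,0.003,0,0,0],[1,0,0,0.002,0,0,0],[1,0,0,0,0,0,0],[1,0,0,0,0,0,0]]'
```

```text
time: 35.05
tcp_pos: [0.4614, -0.3381, 0.0453]
ee_rot: [180.0, -0.0, 10.0]
force: [-0.0, 0.6, -1.9]
gripper_width: 0.216
grasp_force: 78.6
```

```bash
python3 -m pendant '[[1,0,0,0.001,0,0,0],[1,0,0,0.001,0,0,0],[1,0,0,0,0,0,0]]'; python3 -m pendant '[[0.3,0,0,0,0,0,0],[0,0,0,0,0,0,0],[-0.5,0,0,0,0,0,0],[-1,0,0,0,0,0,0],[-1,0,0,0,0,0,0],[-1,0,0,0,0,0,0],[-1,0,0,0,0,0,0]]'
```

```text
time: 35.42
tcp_pos: [0.4615, -0.3381, 0.044]
ee_rot: [-180.0, -0.0, 10.0]
force: [-0.3, 1.0, 4.6]
gripper_width: 0.219
grasp_force: 79.6
time: 36.3
tcp_pos: [0.4613, -0.3381, 0.0433]
ee_rot: [-180.0, -0.0, 10.0]
force: [0.0, -0.1, -0.6]
gripper_width: 0.998
grasp_force: 0.0
```

Now I'll lift straight out, swing clear sideways at height and take a last look.

```bash
python3 -m pendant '[[-1,0,0,-0.01,0,0,0],[-1,0,0,-0.03,0,0,0],[-1,0,0,-0.05,0,0,0],[-1,0,0,-0.05,0,0,0],[-1,0,0,-0.05,0,0,0],[-1,0,-0.04,-0.02,0,0,0],[-1,0.02,-0.05,0,0,0,0],[-1,0.02,-0.05,0,0,0,0],[-1,0.01,-0.04,0,0,0,0],[-1,0,0,0,0,0,0]]'
python3 -c "
from h import *
c=cam('top','pics/t8.png');d=cam('scene','pics/s8.png')
a=cv2.resize(c['color'][150:280,230:450],(440,260),interpolation=2);b=cv2.resize(d['color'][150:270,180:420],(480,240),interpolation=2)
k=cv2.resize(c['color'][165:275,385:450],(300,500),interpolation=2)
o=np.zeros((510,800,3),np.uint8);o[:260,:440]=a;o[265:505,:480]=b;o[:500,490:790]=k
cv2.imwrite('pics/c8.png',o[:,:,::-1])"
```

```text
time: 37.55
tcp_pos: [0.4799, -0.1485, 0.2536]
ee_rot: [-179.9, -0.0, 10.4]
force: [-0.1, -0.5, -0.6]
gripper_width: 0.997
grasp_force: 0.0
```

View pics/c8.png

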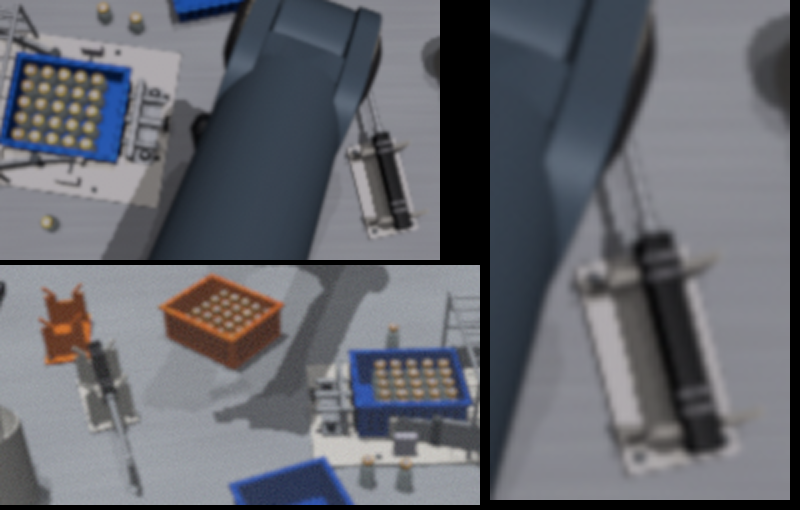

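The hook lies in both notches as before (handle (655,240)–(705,445) in the right panel). The basket sits square against the stop at (125,115) in the left panel, and the bystanders are undisturbed.

```bash
python3 -c "
from bench import manip
print(manip.hand_in())"
```

```text
the job is handed in; nothing more can be done
None
```

Handed in at about 38 s of the 67 s allowed: the basket was drawn home against the buffer with a steady pull of about 13 N, unhooked and left square to the stop, and the hook is back in its rest; the hand-in call returned no verdict.

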